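Seat the flange in the measuring fixture and lock it

ROBOT

A 7-joint arm with a two-finger parallel gripper is mounted at the origin on a cart in front of the work surface, level with it; the furniture and walls round the work are solid. World frame = base frame: x ahead of the robot, y to its left, z up, the work surface at z = 0. Lengths are in m, angles in rad, forces in N, time in s.
With the tool pointing down it reaches from about 0.4 to 0.85 m from the base axis. Payload 4.5 kg.
Tool frame: the origin (TCP) lies midway between the tips of the shut fingers; the grasp point (between the pads) lies 19 mm behind it; z points along the fingers, y is the direction in which the jaws open and shut (so a half turn about z gives the same grasp; the last joint's range is limited). The gripper opens to 88 mm and grips with 3 to 60 N. Pads are 18 mm wide; open, the fingers measure 123 mm over their backs; the gripper's body (75 mm by 187 mm) begins 45 mm behind the grasp point.
Start: joints at [1.224, 0.689, -0.195, 1.565, 0.157, 0.902, -0.215], TCP at [0.232, -0.58, 0.239] pointing down, gripper open.
Joint ranges: [-3.01, 3.01], [-0.46, 2.08], [-1.47, 1.51], [0.13, 2.56], [-1, 4.14], [0.04, 2.09], [-2.66, 2.66]. Speed limits (rad/s): [2.57, 2.57, 3.14, 3.14, 3.14, 3.14, 3.14].

INTERFACE

Orientations are given as a unit quaternion [x, y, z, w].
In Python, from plant import r, viewer gives the robot as it stands.
- The arm moves only by the tool play_rows, never from a script. Its argument "commands" is a list of rows, each an object with "delta_rot": the turn, a rotation vector about the tool's x, y, z normalised to -1 to 1, where 1 is pi rad, a list of three; "travel": the shift along the tool's x, y, z normalised to -1 to 1, where 1 is 15 cm, a list of three; "gripper": the opening, from -1 (shut) to 1 (fully open). In form: [{"delta_rot": [wx, wy, wz], "travel": [x, y, z], "gripper": gripper}, ...]. A call has 1 to 12 rows; each row is the pose to reach, as a shift and turn from the pose commanded when the call began, along the tool's axes at that moment, turning the shorter way round; what a row does not reach only later rows make up. A row lasts 1/8 s, in which the tool goes at most 62.5 mm and 10.7 degrees, less where a joint would pass 70% of its speed; a pose out of reach is approached as far as the arm can. A call with a number of a shift or a turn outside -1 to 1 is refused whole. A call with a gripper value outside its range is refused whole. The fingers move at their own pace and stop on an object; "force" is the grip in N (left out, the last holds). Time passes only in rows, so rows that repeat a pose let the fingers close. It gives the time, the measured TCP pose, the force and the opening at its end, in the units of the state.
- r.get_state(): the state, without advancing time (a new reading comes with each control period).
- viewer.snapshot(name): name is "scene" or "top" or "wrist"; returns a dict with "color" (420x560x3 uint8, red, green, blue), "z_map" (420x560 float32, m along the optical axis (not along the pixel's ray), 0 where there is no reading), "fx", "fy", "cx", "cy" (pixels), "origin" and "attitude" of the camera in the world. Camera axes: x right, y up, looking along -z (the intrinsics and any distortion apply to the point x, -y, -z); pixel columns grow to the right and rows downward; lengths in m; the calibration is good to about 2 mm. A picture is of the moment at which its call begins.
- r.finish_job(): hands the job in, once; it reports no verdict.
Trained networks look in the newest picture that a camera, given by its name, has taken for a name from the list of things; names that differ only in an ending like _2 or _b are one class to them, and where a whole thing is asked for, a point or a joint stands for the part that bears it (a point fixed in the world has none). Each returns a list of dicts, best first, with "conf" (0 to 1); they miss things now and then, are a little off and sometimes report something else, mostly with a low value. They report only what shows in the picture. A call takes as long as a camera call. They do not tell look-alikes from the thing itself.
- viewer.outline_of(camera, label): "pixels" (420x560 bool, what is visible of it) and "at" ([column, row] in pixels, amid what is visible of it).
- viewer.pinpoint(camera, label): "at" ([column, row] in pixels: a listed point, or the origin of a listed thing).
The state is a dict: "clock": time; "q": joint angles; "qd": joint speeds; "joint_torque": joint torques, N m; "tool_pos": TCP position; "eef_rot": TCP orientation; "contact_force": force on the tool from outside, world axes, zero at the start; "moment": the same for the moment, N m; "opening": opening from 0.0 (shut) to 1.0 (fully open).
Only numpy, scipy, OpenCV 4.12 (cv2) and the standard library are available. Lean on these libraries where they do the work, as an engineer would, in place of code of your own. Each camera call takes 0.05 s, during which the arm holds its last target. There are 200 camera calls.

TASK

Load the turned flange (the round steel part with a raised hub) into the green cup of the measuring fixture, hub up, and press it down until the cup is fully down. Then swing the fixture's arm with the upright orange handle over the flange, as far as it goes, to lock it in, and let go. Leave the ring gauge and the bearing where they lie.

Things in the scene. Friction and masses are not known exactly. Their poses are not given: they have to be found in the camera images.
- flange_center (a point): The turned flange, loose light-grey steel, about 0.11 kg: a round plate 57 mm across and 11 mm thick with small holes, and on it a round hub 31 mm across; 24 mm tall in all. It lies hub up. This point is on its axis, 12 mm above its underside; z is its axis, out of the hub. Grasp the hub.
- ring_gauge_0: A bystander: loose light-grey plain steel ring, 52 mm across, 18 mm tall, with a bore and no hub. Origin at the centre of its underside.
- bearing: A bystander: loose ball bearing, 35 mm across, 11 mm tall, steel with a dark seal. Origin at the centre of its underside.
- cup_floor (a point): Centre of the inner floor of the green round cup, on the fixture's aluminium plate (120x190x12 mm). Cup: inside 78 mm, outside 88 mm across; rim 8 mm above this floor. Floor 30 mm above the table at the start, 16 mm when fully down on its stop. It slides straight down, about 6 N against friction; no spring, stays where left. z up; the swing arm's upright hinge axis stands at this frame's x 0, y -95 mm.
- lock_arm (a joint): Angle of the swing arm about its upright hinge, rad: 0 locked, on its stop, the arm pointing along cup_floor's +y over the cup's middle; grows anticlockwise seen from above, up to 1.75 (open). Starts open, between 1.2 and 1.7; turn it clockwise to lock. It stays where it is left; about 1 N at the handle moves it.
- handle_mid (a point): Middle of the upright orange round handle on the swing arm, 16 mm across, 65 mm from the hinge. This point is 81 mm above the table; the handle's top is at 100 mm and its foot at 59 mm. The dark steel arm below it: 24 mm wide, underside 44 mm and top 56 mm above the table, 108 mm long from the hinge. With the cup down it passes 4 mm above the flange's hub; with the cup up the hub blocks it.
Not all that is in view belongs to the job. What is shaped like the part that bears flange_center but blue is not meant.

How it is judged:
By the outcome, as a careful person would: the job done as asked, in the order asked, and still so for the second after the job is handed in, with the robot touching nothing.
It also fails if it takes over 53 s, if anything falls off the work surface, if the arm or the gripper's body presses on something with over 40 N, if the wrist force passes 120 N, or if a joint passes its speed limit or range.

## Working session

There is one attempt and no reset: what is moved stays moved. The work goes in short steps, Python scripts to look and compute and a tool call to move; the robot and the scene stay as the last step left them, time stands still between calls to the robot, and variables do not carry over. Pictures are saved under pics/ and viewed, about 8 in all and at most 12, crops included, and the job is handed in when it is done.

Besides the shell and the picture viewer there is one more tool, called as name(argument=value, ...), one argument or row to a line, values as JSON. play_rows: Moves the arm, as the interface text tells. Its arguments: {"type":"object","properties":{"commands":{"type":"array","items":{"type":"object","properties":{"delta_rot":{"type":"array","items":{"type":"number","minimum":-1,"maximum":1}},"travel":{"type":"array","items":{"type":"number","minimum":-1,"maximum":1}},"gripper":{"type":"number"}}}},"force":{"type":"number"}},"required":["commands"]}

```bash
mkdir -p pics; cat > h.py <<'E'
import numpy as np, cv2
from plant import r, viewer
from scipy.spatial.transform import Rotation as R
def att(s):
    a=np.array(s['attitude'],float)
    return a if a.shape==(3,3) else R.from_quat(a).as_matrix()
def world(s,u,v,d):
    p=np.stack([(u-s['cx'])/s['fx']*d,-(v-s['cy'])/s['fy']*d,-d*np.ones_like(d)],-1)
    return p@att(s).T+np.array(s['origin'])
def onplane(s,at,z):
    d=world(s,np.array(at[0],float),np.array(at[1],float),np.array(1.))-np.array(s['origin'])
    o=np.array(s['origin']); return o+d*(z-o[2])/d[2]
def cloud(s,mask=None):
    v,u=np.nonzero((s['z_map']>0)&(mask if mask is not None else True))
    return world(s,u.astype(float),v.astype(float),s['z_map'][v,u].astype(float)),u,v
E
python3 - <<'E'
from h import *
ims=[]
for c in ['scene','top']:
    s=viewer.snapshot(c); im=s['color'][:,:,::-1].copy()
    print(c,{k:np.round(s[k],4).tolist() for k in s if k not in('color','z_map')})
    cv2.imwrite(f'pics/{c}0.png',im)
    for l in ['flange_center','cup_floor','handle_mid','ring_gauge_0','bearing']:
        z={'flange_center':.012,'cup_floor':.03,'handle_mid':.081}.get(l,0)
        for d in viewer.pinpoint(c,l)[:3]:
            print(c,l,round(d['conf'],2),np.round(d['at']),np.round(onplane(s,d['at'],z),4))
print(r.get_state())
E
```

```text
scene {'fx': 490.2472, 'fy': 490.2472, 'cx': 282.4814, 'cy': 204.5713, 'origin': [-0.0912, 1.2139, 0.7351], 'attitude': [-0.1273, 0.4994, 0.8299, -0.2137]}
scene flange_center 0.88 [210. 289.] [0.5078 0.4763 0.012 ]
scene flange_center 0.76 [249. 267.] [0.4759 0.3553 0.012 ]
scene cup_floor 0.73 [306. 181.] [ 0.559  -0.1386  0.03  ]
scene handle_mid 0.51 [334. 165.] [ 0.4844 -0.1964  0.081 ]
scene ring_gauge_0 0.66 [222. 251.] [0.5898 0.314  0.    ]
scene bearing 0.55 [288. 259.] [0.4136 0.2613 0.    ]
top {'fx': 401.5933, 'fy': 401.5933, 'cx': 279.2715, 'cy': 207.1026, 'origin': [0.4278, 0.1213, 1.0146], 'attitude': [0.0322, -0.0271, -0.7019, 0.7111]}
top flange_center 0.95 [143. 206.] [0.5104 0.4709 0.012 ]
top flange_center 0.84 [173. 230.] [0.4516 0.3943 0.012 ]
top cup_floor 0.58 [383. 192.] [ 0.5515 -0.1261  0.03  ]
top handle_mid 0.84 [422. 216.] [ 0.4901 -0.2044  0.081 ]
top ring_gauge_0 0.59 [207. 171.] [0.604 0.316 0.   ]
top bearing 0.62 [226. 251.] [0.401  0.2607 0.    ]
{'clock': 0.6, 'q': array([ 1.22381989,  0.68905849, -0.19458288,  1.56529487,  0.15730665,
        0.90250928, -0.21510918]), 'qd': array([-7.29788850e-05, -6.61390830e-04,  7.31691161e-04, -4.53376118e-04,
       -8.01546278e-04, -6.22673516e-04, -8.13776905e-04]), 'joint_torque': array([-7.23243716e-05, -5.27250087e+01, -1.26648020e+00, -1.53679168e+01,
       -5.18881541e-02, -3.92109878e-04,  1.60781997e-05]), 'tool_pos': array([ 0.23229897, -0.58025578,  0.23876958]), 'eef_rot': array([9.81930514e-01, 1.89241812e-01, 7.25618821e-06, 5.65816631e-05]), 'contact_force': array([-0.52986141,  1.03699319,  0.23530146]), 'moment': array([-0.0039427 , -0.0195856 , -0.01667451]), 'opening': 1.0005542931967641}
```

View pics/top0.png

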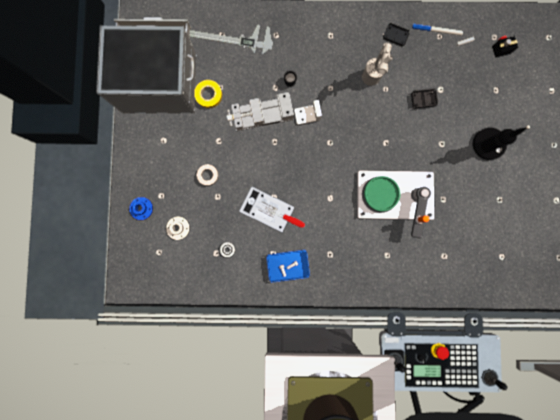

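View pics/scene0.png

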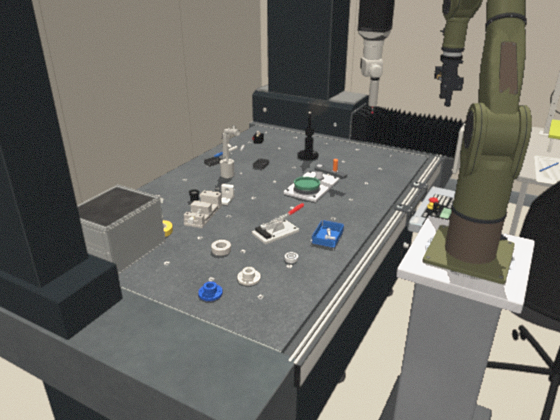

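The top view shows the steel flange at about (177,228), with the blue look-alike at (141,208). The cup is at (381,194), the hinge near (424,193), and the arm points down to the orange handle at (425,219). Next I'll measure these with depth.

```bash
python3 - <<'E'
from h import *
for c in ['top','scene']:
    s=viewer.snapshot(c); P,u,v=cloud(s); col=s['color'][v,u].astype(int)
    hsv=cv2.cvtColor(s['color'],cv2.COLOR_RGB2HSV)[v,u].astype(int)
    def fit(m,n):
        q=P[m]; 
        if len(q)<5: print(c,n,len(q));return
        (cx,cy),rad=cv2.minEnclosingCircle(q[:,:2].astype(np.float32)); print(c,n,len(q),'mean',q.mean(0).round(4),'med z',np.median(q[:,2]).round(4),'circ',round(cx,4),round(cy,4),round(rad,4))
    for d in viewer.outline_of(c,'flange_center')[:3]:
        m=d['pixels'][v,u]; print(d['conf'],np.round(d['at']),s['color'][d['pixels']].mean(0)); fit(m,'fl'); fit(m&(P[:,2]>.017),'hub'); fit(m&(P[:,2]>.005)&(P[:,2]<.016),'pl')
    near=(abs(P[:,0]-.53)<.15)&(abs(P[:,1]+.16)<.2)
    fit(near&(hsv[:,0]>60)&(hsv[:,0]<90)&(hsv[:,1]>80)&(P[:,2]>.01),'green')
    fit(near&(hsv[:,0]<15)&(hsv[:,1]>150)&(P[:,2]>.05),'orange')
    m=near&(hsv[:,1]<60)&(hsv[:,2]>150)&(P[:,2]>.006)&(P[:,2]<.02)
    print('plate',cv2.minAreaRect(P[m][:,:2].astype(np.float32)))
    for l in ['cup_floor','lock_arm']:
        for d in viewer.outline_of(c,l)[:2]: print(l,d['conf'],np.round(d['at']));fit(d['pixels'][v,u],l)
    if c=='top':
        im=s['color'][150:270,110:460,::-1]; cv2.imwrite('pics/crop.png',cv2.resize(im,None,fx=2.28,fy=2.28,interpolation=cv2.INTER_CUBIC))
E
```

```text
0.7 [173. 229.] [214.61784897 207.57894737 194.1624714 ]
top fl 436 mean [0.4559 0.3817 0.0118] med z 0.0097 circ 0.4561 0.3841 0.0302
top hub 97 mean [0.4562 0.383  0.0254] med z 0.0259 circ 0.4564 0.3832 0.0159
top pl 264 mean [0.4564 0.381  0.0094] med z 0.0093 circ 0.4568 0.3835 0.0291
0.55 [145. 207.] [ 33.0625  83.73   187.455 ]
top fl 398 mean [0.5039 0.4758 0.0127] med z 0.0097 circ 0.5055 0.4766 0.0298
top hub 95 mean [0.5049 0.4765 0.0256] med z 0.0258 circ 0.5051 0.4775 0.0159
top pl 267 mean [0.5037 0.4754 0.0092] med z 0.0092 circ 0.5046 0.4767 0.0294
top green 961 mean [ 0.5473 -0.1215  0.0319] med z 0.0312 circ 0.5467 -0.121 0.0433
top orange 37 mean [ 0.4824 -0.2001  0.0885] med z 0.0899 circ 0.4824 -0.2037 0.0075
plate ((0.5472301244735718, -0.1626206785440445), (0.18935488164424896, 0.11983901262283325), 89.7877426147461)
cup_floor 0.64 [384. 194.]
top cup_floor 1011 mean [ 0.5464 -0.1233  0.0323] med z 0.0314 circ 0.5463 -0.1223 0.0439
cup_floor 0.26 [229. 248.]
top cup_floor 156 mean [0.4034 0.256  0.0101] med z 0.0115 circ 0.4035 0.2559 0.018
lock_arm 0.94 [424. 
[... 507 characters left out ...]
rc 0.4592 0.3809 0.0348
scene hub 91 mean [0.4582 0.3857 0.0223] med z 0.0226 circ 0.4585 0.3828 0.018
scene pl 183 mean [0.4547 0.3915 0.0087] med z 0.008 circ 0.4574 0.3852 0.03
scene green 234 mean [ 0.5503 -0.1216  0.0315] med z 0.0308 circ 0.5492 -0.1212 0.0458
scene orange 42 mean [ 0.484  -0.2004  0.0832] med z 0.0833 circ 0.4854 -0.2005 0.0105
plate ((0.5479877591133118, -0.16125096380710602), (0.1991700381040573, 0.12089698761701584), 89.43887329101562)
cup_floor 0.65 [308. 184.]
scene cup_floor 339 mean [ 0.5495 -0.1233  0.0301] med z 0.0306 circ 0.5628 -0.1467 0.0733
lock_arm 0.64 [334. 170.]
scene lock_arm 238 mean [ 0.4981 -0.2083  0.057 ] med z 0.0551 circ 0.5009 -0.2706 0.1039
```

View pics/crop.png

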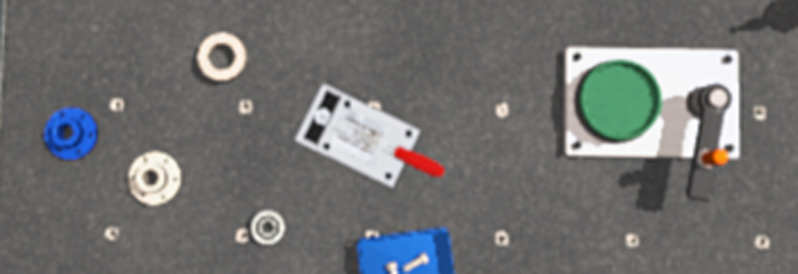

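play_rows(
  commands=[
    {"delta_rot": [0,0,-0.06],"travel": [0.2,-0.15,0],"gripper": 1},
    {"delta_rot": [0,0,-0.12],"travel": [0.4,-0.3,0],"gripper": 1},
    {"delta_rot": [0,0,-0.18],"travel": [0.6,-0.45,0],"gripper": 0.2},
    {"delta_rot": [0,0,-0.24],"travel": [0.75,-0.6,0],"gripper": 0.2},
    {"delta_rot": [0,0,-0.3],"travel": [0.95,-0.77,0],"gripper": 0.2},
    {"delta_rot": [0,0,-0.3788],"travel": [0.953,-0.767,0],"gripper": 0.2},
    {"delta_rot": [0,0,-0.3788],"travel": [0.953,-0.767,0],"gripper": 0.2},
    {"delta_rot": [0,0,-0.3788],"travel": [0.953,-0.767,0],"gripper": 0.2},
  ],
  force=20,
)

```text
clock: 2.0
tool_pos: [0.3222, -0.4204, 0.2388]
eef_rot: [0.707, 0.707, 0.0, 0.0]
contact_force: [0.1, -0.9, -0.6]
opening: 0.6
```

play_rows(
  commands=[
    {"travel": [0.35,0.3,0],"delta_rot": [0,0,0],"gripper": 0.2},
    {"travel": [0.7,0.6,0],"delta_rot": [0,0,0],"gripper": 0.2},
    {"travel": [1,0.8,0],"delta_rot": [0,0,0],"gripper": 0.2},
    {"travel": [1,0.8,0],"delta_rot": [0,0,0],"gripper": 0.2},
  ],
)

```text
clock: 2.5
tool_pos: [0.446, -0.2649, 0.2394]
eef_rot: [0.704, 0.71, 0.002, 0.0]
contact_force: [-0.7, -1.0, -0.6]
opening: 0.599
```

play_rows(
  commands=[
    {"travel": [0.4,0,0],"delta_rot": [0,0,0],"gripper": 0.2},
    {"travel": [0.8,0,0],"delta_rot": [0,0,0],"gripper": 0.2},
    {"travel": [1,0,0],"delta_rot": [0,0,0],"gripper": 0.2},
  ],
)

```text
clock: 2.88
tool_pos: [0.4419, -0.1182, 0.239]
eef_rot: [0.707, 0.708, 0.0, -0.0]
contact_force: [0.8, -0.5, 0.1]
opening: 0.602
```

play_rows(
  commands=[
    {"travel": [0.4,0,0],"delta_rot": [0,0,0],"gripper": 0.2},
    {"travel": [0.8,0,0],"delta_rot": [0,0,0],"gripper": 0.2},
    {"travel": [1,0.1,0],"delta_rot": [0,0,0],"gripper": 0.2},
  ],
)

```text
clock: 3.25
tool_pos: [0.4565, 0.0318, 0.239]
eef_rot: [0.706, 0.708, -0.0, -0.0]
contact_force: [-0.1, -1.7, -0.2]
opening: 0.598
```

play_rows(
  commands=[
    {"travel": [0.4,0,0],"delta_rot": [0,0,0],"gripper": 0.2},
    {"travel": [0.8,0,0],"delta_rot": [0,0,0],"gripper": 0.2},
    {"travel": [1,0,0],"delta_rot": [0,0,0],"gripper": 0.2},
  ],
)

```text
clock: 3.62
tool_pos: [0.4574, 0.1826, 0.239]
eef_rot: [0.707, 0.708, 0.001, -0.0]
contact_force: [0.8, -0.7, 0.2]
opening: 0.6
```

play_rows(
  commands=[
    {"travel": [0.4,0,0.1],"delta_rot": [0,0,0],"gripper": 0.2},
    {"travel": [0.8,0,0.3],"delta_rot": [0,0,0],"gripper": 0.2},
    {"travel": [1,0,0.6],"delta_rot": [0,0,0],"gripper": 0.2},
    {"travel": [1,0,0.6],"delta_rot": [0,0,0],"gripper": 0.2},
    {"travel": [1,0,0.6],"delta_rot": [0,0,0],"gripper": 0.2},
  ],
)

```text
clock: 4.25
tool_pos: [0.4581, 0.328, 0.149]
eef_rot: [0.708, 0.706, -0.0, 0.001]
contact_force: [-1.2, -0.3, 0.4]
opening: 0.6
```

play_rows(
  commands=[
    {"travel": [0.36,0,0.2],"delta_rot": [0,0,0],"gripper": 0.2},
    {"travel": [0.36,0,0.2],"delta_rot": [0,0,0],"gripper": 0.2},
    {"travel": [0.36,0,0.2],"delta_rot": [0,0,0],"gripper": 0.2},
  ],
)

```text
clock: 4.62
tool_pos: [0.4585, 0.382, 0.1199]
eef_rot: [0.708, 0.706, 0.0, 0.001]
contact_force: [-0.1, -0.3, -0.6]
opening: 0.6
```

```bash
cat > w.py <<'E'
from h import *
s=viewer.snapshot('wrist'); P,u,v=cloud(s)
for d in viewer.outline_of('wrist','flange_center')[:2]:
    m=d['pixels'][v,u]
    print(round(d['conf'],2),np.round(d['at']),s['color'][d['pixels']].mean(0).round())
    for lo,hi,n in[(.018,.06,'hub'),(.005,.016,'plate')]:
        q=P[m&(P[:,2]>lo)&(P[:,2]<hi)]
        if len(q)>5: print(n,len(q),q.mean(0).round(4),np.median(q[:,2]).round(4),np.round(cv2.minEnclosingCircle(q[:,:2].astype(np.float32)),4) if 0 else cv2.minEnclosingCircle(q[:,:2].astype(np.float32)))
for d in viewer.pinpoint('wrist','flange_center')[:2]: print(d, onplane(s,d['at'],.012))
print(r.get_state()['tool_pos'])
cv2.imwrite('pics/w1.png',s['color'][:,:,::-1])
E
python3 w.py
```

```text
0.86 [333.  90.] [ 62. 124. 215.]
hub 976 [0.5078 0.4757 0.0241] 0.0244 ((0.5080179572105408, 0.47533583641052246), 0.01572507619857788)
plate 2634 [0.5064 0.476  0.0079] 0.0077 ((0.5080767273902893, 0.4755377173423767), 0.028651094064116478)
0.66 [279. 199.] [225. 221. 214.]
hub 717 [0.4596 0.3817 0.024 ] 0.0244 ((0.45960214734077454, 0.3812757134437561), 0.015699146315455437)
plate 1900 [0.4597 0.3845 0.0081] 0.0079 ((0.4596145749092102, 0.3809551000595093), 0.02876022458076477)
{'at': [343.2, 92.0], 'conf': 0.98} [0.50780456 0.47347089 0.012     ]
{'at': [282.2, 205.3], 'conf': 0.8} [0.45915815 0.37893071 0.012     ]
[0.45858037 0.38189914 0.11984322]
```

View pics/w1.png

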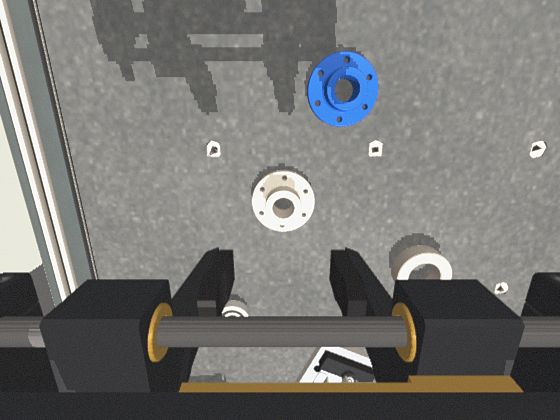

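The wrist picture shows the steel flange at (283,200), lined up between the fingers, and the blue one away at (343,88). Lowering onto the hub now.

play_rows(
  commands=[
    {"travel": [-0.005,0.007,0.3],"delta_rot": [0,0,0],"gripper": 0.2},
    {"travel": [-0.005,0.007,0.55],"delta_rot": [0,0,0],"gripper": 0.2},
    {"travel": [-0.005,0.007,0.65],"delta_rot": [0,0,0],"gripper": 0.2},
    {"travel": [-0.005,0.007,0.7],"delta_rot": [0,0,0],"gripper": 0.2},
    {"travel": [-0.005,0.007,0.705],"delta_rot": [0,0,0],"gripper": 0.2},
    {"travel": [-0.005,0.007,0.705],"delta_rot": [0,0,0],"gripper": 0.2},
  ],
)

```text
clock: 5.52
tool_pos: [0.4589, 0.3835, 0.0141]
eef_rot: [0.707, 0.707, 0.001, 0.0]
contact_force: [0.1, -0.6, -0.1]
opening: 0.598
```

play_rows(
  commands=[
    {"travel": [0,0,0],"delta_rot": [0,0,0],"gripper": -1},
    {"travel": [0,0,0],"delta_rot": [0,0,0],"gripper": -1},
    {"travel": [0,0,0],"delta_rot": [0,0,0],"gripper": -1},
    {"travel": [0,0,0],"delta_rot": [0,0,0],"gripper": -1},
    {"travel": [0,0,0],"delta_rot": [0,0,0],"gripper": -1},
    {"travel": [0,0,0],"delta_rot": [0,0,0],"gripper": -1},
  ],
  force=25,
)

```text
clock: 6.28
tool_pos: [0.4586, 0.3831, 0.0133]
eef_rot: [0.707, 0.707, 0.0, 0.0]
contact_force: [0.0, -1.4, 5.2]
opening: 0.337
```

play_rows(
  commands=[
    {"travel": [0,0,-0.2],"delta_rot": [0,0,0],"gripper": -1},
    {"travel": [0,0,-0.5],"delta_rot": [0,0,0],"gripper": -1},
    {"travel": [-0.2,0,-0.8],"delta_rot": [0,0,0],"gripper": -1},
    {"travel": [-0.5,0.1,-1],"delta_rot": [0,0,0],"gripper": -1},
    {"travel": [-0.8,0.2,-1],"delta_rot": [0,0,0],"gripper": -1},
    {"travel": [-1,0.2,-1],"delta_rot": [0,0,0],"gripper": -1},
  ],
)

```text
clock: 7.02
tool_pos: [0.4892, 0.2297, 0.1627]
eef_rot: [0.708, 0.706, -0.0, 0.001]
contact_force: [0.0, -0.1, -1.2]
opening: 0.34
```

play_rows(
  commands=[
    {"travel": [-0.35,0.1,0],"delta_rot": [0,0,0],"gripper": -1},
    {"travel": [-0.7,0.1,0],"delta_rot": [0,0,0],"gripper": -1},
    {"travel": [-1,0.2,0],"delta_rot": [0,0,0],"gripper": -1},
  ],
)

```text
clock: 7.4
tool_pos: [0.5168, 0.0807, 0.1623]
eef_rot: [0.707, 0.707, -0.001, -0.001]
contact_force: [1.4, -0.4, -1.0]
opening: 0.338
```

play_rows(
  commands=[
    {"travel": [-0.35,0.1,0],"delta_rot": [0,0,0],"gripper": -1},
    {"travel": [-0.7,0.1,0],"delta_rot": [0,0,0],"gripper": -1},
    {"travel": [-1,0.19,0],"delta_rot": [0,0,0],"gripper": -1},
    {"travel": [-1,0.19,0],"delta_rot": [0,0,0],"gripper": -1},
    {"travel": [-1,0.19,0],"delta_rot": [0,0,0],"gripper": -1},
  ],
)

```text
clock: 8.02
tool_pos: [0.5463, -0.0661, 0.1625]
eef_rot: [0.707, 0.707, 0.0, -0.001]
contact_force: [-0.7, -0.1, -1.9]
opening: 0.336
```

```bash
python3 - <<'E'
from h import *
print(r.get_state()['tool_pos'],r.get_state()['opening'],r.get_state()['eef_rot'])
for c in['wrist','top']:
    s=viewer.snapshot(c); P,u,v=cloud(s); hsv=cv2.cvtColor(s['color'],cv2.COLOR_RGB2HSV)[v,u].astype(int)
    near=(abs(P[:,0]-.53)<.15)&(abs(P[:,1]+.16)<.2)
    for n,m in [('green',near&(hsv[:,0]>60)&(hsv[:,0]<90)&(hsv[:,1]>80)&(P[:,2]>.01)&(P[:,2]<.06)),('orange',near&(hsv[:,0]<15)&(hsv[:,1]>150)&(P[:,2]>.05))]:
        q=P[m]
        if len(q)>9: print(c,n,len(q),q.mean(0).round(4),q.min(0).round(3),q.max(0).round(3),cv2.minEnclosingCircle(q[:,:2].astype(np.float32)))
    if c=='wrist': cv2.imwrite('pics/w2.png',s['color'][:,:,::-1])
E
```

```text
[ 0.54627376 -0.06612444  0.16254355] 0.3357302534200647 [ 7.06922100e-01  7.07290982e-01  8.06407483e-05 -7.78077212e-04]
wrist green 130 [ 0.5458 -0.137   0.0303] [ 0.512 -0.146  0.028] [ 0.582 -0.092  0.038] ((0.546934187412262, -0.11065429449081421), 0.03533978760242462)
wrist orange 35 [ 0.4994 -0.182   0.114 ] [ 0.493 -0.21   0.077] [ 0.524 -0.077  0.221] ((0.5087305307388306, -0.1437271386384964), 0.06818343698978424)
top green 53 [ 0.5101 -0.1206  0.0337] [ 0.504 -0.137  0.025] [ 0.514 -0.104  0.041] ((0.5099711418151855, -0.12084519863128662), 0.016823219135403633)
top orange 35 [ 0.4823 -0.2001  0.0876] [ 0.477 -0.209  0.065] [ 0.49  -0.198  0.102] ((0.48280733823776245, -0.20345798134803772), 0.007072049658745527)
```

View pics/w2.png

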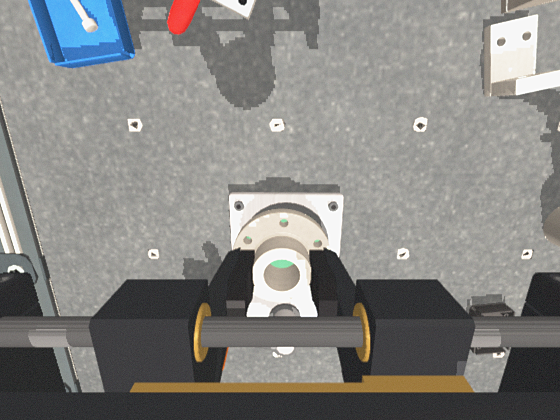

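The flange is gripped, its hub between the fingers at (282,275). The cup is just beyond it. Moving over the cup and down.

play_rows(
  commands=[
    {"travel": [-0.2,0.005,0],"delta_rot": [0,0,0],"gripper": -1},
    {"travel": [-0.36,0.005,0],"delta_rot": [0,0,0],"gripper": -1},
    {"travel": [-0.36,0.005,0],"delta_rot": [0,0,0],"gripper": -1},
    {"travel": [-0.36,0.005,0.3],"delta_rot": [0,0,0],"gripper": -1},
    {"travel": [-0.36,0.005,0.55],"delta_rot": [0,0,0],"gripper": -1},
    {"travel": [-0.36,0.005,0.7],"delta_rot": [0,0,0],"gripper": -1},
    {"travel": [-0.36,0.005,0.76],"delta_rot": [0,0,0],"gripper": -1},
    {"travel": [-0.36,0.005,0.76],"delta_rot": [0,0,0],"gripper": -1},
  ],
)

```text
clock: 9.12
tool_pos: [0.5477, -0.1195, 0.049]
eef_rot: [0.706, 0.708, 0.0, -0.0]
contact_force: [-0.5, -0.7, -0.7]
opening: 0.336
```

play_rows(
  commands=[
    {"travel": [0,0,0.02],"delta_rot": [0,0,0],"gripper": -1},
    {"travel": [0,0,0.035],"delta_rot": [0,0,0],"gripper": -1},
    {"travel": [0,0,0.05],"delta_rot": [0,0,0],"gripper": -1},
    {"travel": [0,0,0.065],"delta_rot": [0,0,0],"gripper": -1},
    {"travel": [0,0,0.065],"delta_rot": [0,0,0],"gripper": -1},
  ],
)

```text
clock: 9.75
tool_pos: [0.548, -0.1211, 0.0395]
eef_rot: [0.707, 0.707, 0.0, 0.0]
contact_force: [-0.9, 1.2, 4.2]
opening: 0.334
```

play_rows(
  commands=[
    {"travel": [0,0,0.02],"delta_rot": [0,0,0],"gripper": -1},
    {"travel": [0,0,0.035],"delta_rot": [0,0,0],"gripper": -1},
    {"travel": [0,0,0.05],"delta_rot": [0,0,0],"gripper": -1},
    {"travel": [0,0,0.065],"delta_rot": [0,0,0],"gripper": -1},
    {"travel": [0,0,0.065],"delta_rot": [0,0,0],"gripper": -1},
  ],
)

```text
clock: 10.38
tool_pos: [0.5479, -0.1211, 0.0293]
eef_rot: [0.707, 0.707, 0.0, 0.0]
contact_force: [1.7, -1.1, 2.3]
opening: 0.336
```

play_rows(
  commands=[
    {"travel": [0,0,0.01],"delta_rot": [0,0,0],"gripper": -1},
    {"travel": [0,0,0.02],"delta_rot": [0,0,0],"gripper": -1},
    {"travel": [0,0,0.02],"delta_rot": [0,0,0],"gripper": -1},
  ],
)

```text
clock: 10.75
tool_pos: [0.548, -0.1211, 0.0288]
eef_rot: [0.707, 0.707, 0.0, 0.001]
contact_force: [-3.2, -0.2, 25.0]
opening: 0.339
```

play_rows(
  commands=[
    {"travel": [0,0,-0.015],"delta_rot": [0,0,0],"gripper": -1},
    {"travel": [0,0,-0.015],"delta_rot": [0,0,0],"gripper": 0.2},
    {"travel": [0,0,-0.015],"delta_rot": [0,0,0],"gripper": 0.2},
    {"travel": [0,0,-0.015],"delta_rot": [0,0,0],"gripper": 0.2},
    {"travel": [0,0,-0.1],"delta_rot": [0,0,0],"gripper": 0.2},
    {"travel": [0,0,-0.4],"delta_rot": [0,0,0],"gripper": 0.2},
    {"travel": [0,0,-0.7],"delta_rot": [0,0,0],"gripper": 0.2},
    {"travel": [0,0,-0.95],"delta_rot": [0,0,0],"gripper": 0.2},
    {"travel": [0.25,0,-0.95],"delta_rot": [0,0,0],"gripper": 0.2},
    {"travel": [0.5,0,-0.95],"delta_rot": [0,0,0],"gripper": 0.2},
    {"travel": [0.5,0,-0.95],"delta_rot": [0,0,0],"gripper": 0.2},
  ],
)

```text
clock: 12.12
tool_pos: [0.5478, -0.0419, 0.1702]
eef_rot: [0.705, 0.709, 0.001, -0.0]
contact_force: [-0.1, -0.5, 0.5]
opening: 0.6
```

```bash
cat > c.py <<'E'
from h import *
import sys
print(r.get_state()['clock'],r.get_state()['tool_pos'],r.get_state()['opening'])
for c in['wrist','top','scene']:
    s=viewer.snapshot(c); P,u,v=cloud(s); hsv=cv2.cvtColor(s['color'],cv2.COLOR_RGB2HSV)[v,u].astype(int)
    near=(abs(P[:,0]-.53)<.15)&(abs(P[:,1]+.16)<.2)
    cup=np.hypot(P[:,0]-.547,P[:,1]+.1215)<.036
    for n,m in [('green',near&(hsv[:,0]>60)&(hsv[:,0]<90)&(hsv[:,1]>80)&(P[:,2]>.01)&(P[:,2]<.06)),('orange',near&(hsv[:,0]<15)&(hsv[:,1]>150)&(P[:,2]>.05)&(P[:,2]<.11)),('flange',cup&(hsv[:,1]<60)&(hsv[:,2]>120)&(P[:,2]<.06)),('fltop',cup&(hsv[:,1]<60)&(hsv[:,2]>120)&(P[:,2]<.06)&(P[:,2]>.034))]:
        q=P[m]
        if len(q)>9: print(c,n,len(q),q.mean(0).round(4),np.percentile(q[:,2],[5,50,95]).round(4),cv2.minEnclosingCircle(q[:,:2].astype(np.float32)))
    cv2.imwrite(f'pics/{c}_{sys.argv[1]}.png',s['color'][:,:,::-1])
E
python3 c.py a
```

```text
12.125 [ 0.54776481 -0.04188307  0.17024377] 0.6004213714375535
wrist green 2371 [ 0.5526 -0.1256  0.0194] [0.0152 0.0176 0.0246] ((0.5502567887306213, -0.1250144988298416), 0.043793875724077225)
wrist orange 474 [ 0.4872 -0.2026  0.0829] [0.0649 0.0835 0.0985] ((0.48625123500823975, -0.20701181888580322), 0.007899627089500427)
wrist flange 1916 [ 0.547  -0.1193  0.0278] [0.0181 0.0242 0.0409] ((0.5468066930770874, -0.12566855549812317), 0.031846482306718826)
wrist fltop 494 [ 0.5468 -0.1215  0.0397] [0.0353 0.0402 0.0414] ((0.5468490123748779, -0.12272229790687561), 0.016101155430078506)
top green 55 [ 0.5246 -0.1502  0.0189] [0.0146 0.0176 0.027 ] ((0.5224415063858032, -0.14959275722503662), 0.016768887639045715)
top orange 35 [ 0.4823 -0.2     0.0879] [0.0696 0.0901 0.1012] ((0.4824642539024353, -0.20358510315418243), 0.006926701404154301)
top flange 13 [ 0.5311 -0.1422  0.0242] [0.0191 0.0252 0.0267] ((0.5301885604858398, -0.1444825679063797), 0.007872350513935089)
scene green 69 [ 0.5442 -0.1031  0.0185] [0.0139 0.0188 0.0228] ((0.5512255430221558, -0.1183396428823471), 0.046775732189416885)
scene orange 42 [ 0.4843 -0.2002  0.0829] [0.065  0.0813 0.1006] ((0.48372969031333923, -0.20192961394786835), 0.009685579687356949)
scene flange 147 [ 0.5435 -0.1127  0.0278] [0.0185 0.0248 0.0408] ((0.5482403635978699, -0.12035039067268372), 0.035063669085502625)
scene fltop 39 [ 0.5454 -0.116   0.0387] [0.0344 0.0388 0.0417] ((0.5441906452178955, -0.11717711389064789), 0.017158452421426773)
```

View pics/wrist_a.png

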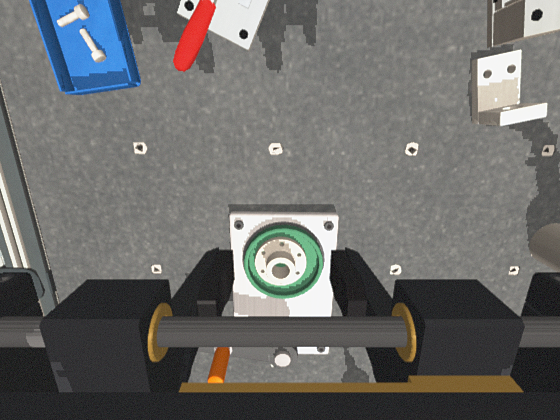

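The flange sits flat in the cup at (282,265). Its hub top reads about 40 mm, so the cup floor is at 16 mm and the cup is fully down. Now to the handle, at about (0.4845,-0.203), with the jaws turned tangential.

play_rows(
  commands=[
    {"travel": [-0.3,-0.15,0],"delta_rot": [0,0,-0.055],"gripper": 0},
    {"travel": [-0.6,-0.3,0],"delta_rot": [0,0,-0.11],"gripper": 0},
    {"travel": [-0.9,-0.42,0],"delta_rot": [0,0,-0.165],"gripper": 0},
    {"travel": [-1,-0.42,0],"delta_rot": [0,0,-0.22],"gripper": 0},
    {"travel": [-1,-0.42,0],"delta_rot": [0,0,-0.275],"gripper": 0},
    {"travel": [-1,-0.42,0],"delta_rot": [0,0,-0.33],"gripper": 0},
    {"travel": [-1,-0.42,0],"delta_rot": [0,0,-0.385],"gripper": 0},
    {"travel": [-1,-0.42,0],"delta_rot": [0,0,-0.433],"gripper": 0},
    {"travel": [-1,-0.42,0],"delta_rot": [0,0,-0.433],"gripper": 0},
    {"travel": [-1,-0.42,0],"delta_rot": [0,0,-0.433],"gripper": 0},
  ],
  force=8,
)

```text
clock: 13.52
tool_pos: [0.4842, -0.1969, 0.1689]
eef_rot: [0.107, 0.994, -0.0, -0.0]
contact_force: [0.9, -0.4, 0.1]
opening: 0.499
```

```bash
cat > m.py <<'E'
from h import *
st=r.get_state(); M=R.from_quat(st['eef_rot']).as_matrix(); p=st['tool_pos']
print(st['clock'],p.round(4),'toolx',M[:,0].round(3),'y',M[:,1].round(3),'q7',st['q'].round(2))
print('to handle z.066',(M.T@(np.array([.4845,-.203,.066])-p)/.15).round(3))
H=np.array([.5475,-.2165]); 
for a in [1.36,1.2,1.05,.9,.75,.6,.45,.3,.15,0,-.05]:
    w=H+.0648*np.array([-np.sin(a),np.cos(a)])-np.array([.4845,-.203]); print(a,(M.T@np.r_[w,0]/.15).round(3),'rot',round((1.36-a)/np.pi,3))
E
python3 m.py
```

```text
13.525 [ 0.4842 -0.1969  0.1689] toolx [-0.977  0.213  0.   ] y [ 0.213  0.977 -0.001] q7 [ 0.8   0.8  -0.87  1.92  0.83  0.83  0.83]
to handle z.066 [-0.011 -0.039  0.686]
1.36 [ 0.002 -0.     0.   ] rot 0.0
1.2 [-0.003  0.069 -0.   ] rot 0.051
1.05 [-0.018  0.132 -0.   ] rot 0.099
0.9 [-0.042  0.192 -0.   ] rot 0.146
0.75 [-0.075  0.248 -0.   ] rot 0.194
0.6 [-0.115  0.298 -0.   ] rot 0.242
0.45 [-0.163  0.342 -0.   ] rot 0.29
0.3 [-0.217  0.378 -0.   ] rot 0.337
0.15 [-0.276  0.405 -0.   ] rot 0.385
0 [-0.338  0.424 -0.   ] rot 0.433
-0.05 [-0.359  0.428 -0.   ] rot 0.449
```

play_rows(
  commands=[
    {"travel": [-0.011,-0.039,0],"delta_rot": [0,0,0],"gripper": 0},
    {"travel": [-0.011,-0.039,0.25],"delta_rot": [0,0,0],"gripper": 0},
    {"travel": [-0.011,-0.039,0.5],"delta_rot": [0,0,0],"gripper": 0},
    {"travel": [-0.011,-0.039,0.66],"delta_rot": [0,0,0],"gripper": 0},
    {"travel": [-0.011,-0.039,0.675],"delta_rot": [0,0,0],"gripper": 0},
    {"travel": [-0.011,-0.039,0.675],"delta_rot": [0,0,0],"gripper": -1},
    {"travel": [-0.011,-0.039,0.675],"delta_rot": [0,0,0],"gripper": -1},
    {"travel": [-0.011,-0.039,0.675],"delta_rot": [0,0,0],"gripper": -1},
    {"travel": [-0.011,-0.039,0.675],"delta_rot": [0,0,0],"gripper": -1},
    {"travel": [-0.011,-0.039,0.675],"delta_rot": [0,0,0],"gripper": -1},
    {"travel": [-0.011,-0.039,0.675],"delta_rot": [0,0,0],"gripper": -1},
  ],
)

```text
clock: 14.9
tool_pos: [0.4853, -0.2025, 0.0684]
eef_rot: [0.105, 0.994, -0.0, 0.001]
contact_force: [-1.1, -1.7, 6.0]
opening: 0.178
```

play_rows(
  commands=[
    {"travel": [-0.003,0.069,0],"delta_rot": [0,0,0.051],"gripper": -1},
    {"travel": [-0.018,0.132,0],"delta_rot": [0,0,0.099],"gripper": -1},
    {"travel": [-0.042,0.192,0],"delta_rot": [0,0,0.146],"gripper": -1},
    {"travel": [-0.075,0.248,0],"delta_rot": [0,0,0.194],"gripper": -1},
    {"travel": [-0.115,0.298,0],"delta_rot": [0,0,0.242],"gripper": -1},
    {"travel": [-0.163,0.342,0],"delta_rot": [0,0,0.29],"gripper": -1},
    {"travel": [-0.217,0.378,0],"delta_rot": [0,0,0.337],"gripper": -1},
    {"travel": [-0.276,0.405,0],"delta_rot": [0,0,0.385],"gripper": -1},
    {"travel": [-0.276,0.405,0],"delta_rot": [0,0,0.385],"gripper": -1},
  ],
)

```text
clock: 16.02
tool_pos: [0.5397, -0.1527, 0.0683]
eef_rot: [0.652, 0.758, -0.0, 0.002]
contact_force: [1.4, -3.4, 4.2]
opening: 0.177
```

```bash
python3 m.py | head -1; python3 -c "
from h import *
print(r.get_state()['contact_force'],r.get_state()['opening'])"
```

```text
16.025 [ 0.5397 -0.1527  0.0683] toolx [-0.15   0.989 -0.003] y [0.989 0.15  0.002] q7 [ 0.46  0.9  -0.47  1.88  0.75  0.55 -0.36]
[ 1.43202196 -3.35343943  4.23095315] 0.17661945500843432
```

play_rows(
  commands=[
    {"travel": [-0.003,0.035,0],"delta_rot": [0,0,0.025],"gripper": -1},
    {"travel": [-0.005,0.065,0],"delta_rot": [0,0,0.048],"gripper": -1},
    {"travel": [-0.005,0.08,0],"delta_rot": [0,0,0.048],"gripper": -1},
    {"travel": [-0.005,0.08,0],"delta_rot": [0,0,0.048],"gripper": -1},
  ],
)

```text
clock: 16.52
tool_pos: [0.5499, -0.1518, 0.0682]
eef_rot: [0.707, 0.708, -0.001, 0.001]
contact_force: [-0.8, -5.2, 6.4]
opening: 0.175
```

play_rows(
  commands=[
    {"travel": [0,0.02,0],"delta_rot": [0,0,0],"gripper": -1},
    {"travel": [0,0.03,0],"delta_rot": [0,0,0],"gripper": -1},
    {"travel": [0,0.03,0],"delta_rot": [0,0,0],"gripper": -1},
  ],
)

```text
clock: 16.9
tool_pos: [0.5502, -0.1515, 0.0677]
eef_rot: [0.706, 0.708, -0.004, -0.002]
contact_force: [-6.5, -4.5, 11.7]
opening: 0.18
```

play_rows(
  commands=[
    {"travel": [0,-0.01,0],"delta_rot": [0,0,0],"gripper": -1},
    {"travel": [0,-0.02,0],"delta_rot": [0,0,0],"gripper": -0.2},
    {"travel": [0,-0.03,0],"delta_rot": [0,0,0],"gripper": -0.2},
    {"travel": [0,-0.03,0],"delta_rot": [0,0,0],"gripper": -0.2},
    {"travel": [0,-0.03,-0.1],"delta_rot": [0,0,0],"gripper": -0.2},
    {"travel": [0,-0.03,-0.4],"delta_rot": [0,0,0],"gripper": -0.2},
    {"travel": [0,-0.03,-0.8],"delta_rot": [0,0,0],"gripper": -0.2},
    {"travel": [0.3,-0.03,-1],"delta_rot": [0,0,0],"gripper": -0.2},
    {"travel": [0.7,-0.03,-1],"delta_rot": [0,0,0],"gripper": -0.2},
    {"travel": [1,-0.03,-1],"delta_rot": [0,0,0],"gripper": -0.2},
    {"travel": [1,-0.03,-1],"delta_rot": [0,0,0],"gripper": -0.2},
  ],
)

```text
clock: 18.27
tool_pos: [0.5502, 0.0052, 0.2194]
eef_rot: [0.704, 0.71, 0.002, -0.0]
contact_force: [0.3, -0.6, 0.6]
opening: 0.399
```

```bash
python3 c.py b; python3 - <<'E'
from h import *
s=viewer.snapshot('wrist')
for d in viewer.outline_of('wrist','lock_arm')[:1]:
    P,u,v=cloud(s,d['pixels']); q=P[(P[:,2]>.05)&(P[:,2]<.06)]
    print(d['conf'],len(q),cv2.minAreaRect(q[:,:2].astype(np.float32)),q.mean(0))
E
```

```text
18.275 [0.55020056 0.00524518 0.21940562] 0.39900071513491153
wrist green 1417 [ 0.554  -0.1204  0.0195] [0.0152 0.0178 0.0246] ((0.5501434206962585, -0.12442085146903992), 0.043672993779182434)
wrist orange 33 [ 0.55   -0.1486  0.0657] [0.0627 0.0656 0.0688] ((0.5498367547988892, -0.1506582796573639), 0.006136971525847912)
wrist flange 1334 [ 0.5476 -0.1181  0.032 ] [0.0185 0.0243 0.057 ] ((0.5469774603843689, -0.12581853568553925), 0.03198505938053131)
wrist fltop 445 [ 0.5494 -0.1244  0.0489] [0.0369 0.0551 0.0589] ((0.5489843487739563, -0.13207826018333435), 0.02545190416276455)
top green 101 [ 0.5135 -0.1151  0.0206] [0.0146 0.021  0.0266] ((0.5194301605224609, -0.11609262228012085), 0.03151928633451462)
top flange 128 [ 0.5289 -0.1093  0.0248] [0.0172 0.0244 0.0352] ((0.5331270098686218, -0.11257161945104599), 0.023885665461421013)
scene green 68 [ 0.5428 -0.1034  0.019 ] [0.0143 0.0189 0.0255] ((0.5492992401123047, -0.11815939843654633), 0.043285783380270004)
scene orange 45 [ 0.5487 -0.1471  0.0833] [0.0648 0.0841 0.1001] ((0.5480661392211914, -0.14779581129550934), 0.008960826322436333)
scene flange 154 [ 0.544  -0.1139  0.0294] [0.0175 0.0251 0.0555] ((0.5481709241867065, -0.1198013573884964), 0.03538030758500099)
scene fltop 44 [ 0.5465 -0.1189  0.0437] [0.036  0.0397 0.059 ] ((0.542407751083374, -0.12490859627723694), 0.02612764574587345)
0.74 825 ((0.5484436750411987, -0.17411644756793976), (0.031098905950784683, 0.12451715767383575), 0.6165069341659546) [ 0.54925252 -0.14988011  0.05598798]
```

View pics/wrist_b.png

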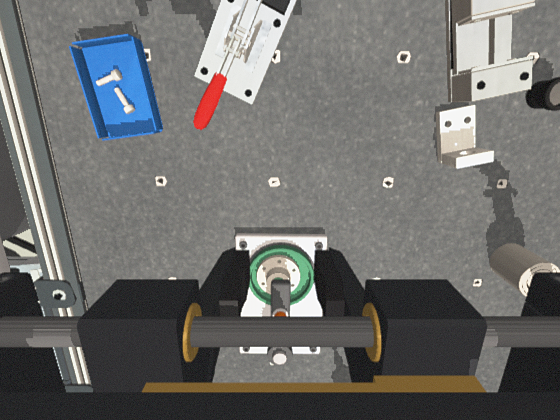

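The arm lies along the cup's middle, over the hub at (282,290), with the handle clear of the fingers. I'll nudge the handle once with the open fingers round it, to be sure it rests on its stop after release.

play_rows(
  commands=[
    {"travel": [-0.4,0,0],"delta_rot": [0,0,0],"gripper": -0.2},
    {"travel": [-0.8,0,0],"delta_rot": [0,0,0],"gripper": -0.2},
    {"travel": [-1,0,0],"delta_rot": [0,0,0],"gripper": -0.2},
    {"travel": [-1,0,0],"delta_rot": [0,0,0],"gripper": -0.2},
    {"travel": [-1,0,0.4],"delta_rot": [0,0,0],"gripper": -0.2},
    {"travel": [-1,0,0.8],"delta_rot": [0,0,0],"gripper": -0.2},
    {"travel": [-1,0,0.97],"delta_rot": [0,0,0],"gripper": -0.2},
    {"travel": [-1,0,0.97],"delta_rot": [0,0,0],"gripper": -0.2},
    {"travel": [-1,0.04,0.97],"delta_rot": [0,0,0],"gripper": -0.2},
    {"travel": [-1,0.06,0.97],"delta_rot": [0,0,0],"gripper": -0.2},
    {"travel": [-1,0.08,0.97],"delta_rot": [0,0,0],"gripper": -0.2},
    {"travel": [-1,0.08,0.97],"delta_rot": [0,0,0],"gripper": -0.2},
  ],
)

```text
clock: 20.02
tool_pos: [0.56, -0.1503, 0.0729]
eef_rot: [0.707, 0.707, -0.002, -0.001]
contact_force: [-5.8, 0.7, 5.2]
opening: 0.398
```

play_rows(
  commands=[
    {"travel": [0,0.02,0],"delta_rot": [0,0,0],"gripper": -0.2},
    {"travel": [0,0.02,0],"delta_rot": [0,0,0],"gripper": -0.2},
  ],
)

```text
clock: 20.27
tool_pos: [0.5601, -0.1503, 0.0725]
eef_rot: [0.707, 0.707, -0.004, -0.003]
contact_force: [-11.6, 1.6, 7.5]
opening: 0.403
```

play_rows(
  commands=[
    {"travel": [0,-0.04,0],"delta_rot": [0,0,0],"gripper": -0.2},
    {"travel": [0,-0.08,0],"delta_rot": [0,0,0],"gripper": -0.2},
    {"travel": [0,-0.09,0],"delta_rot": [0,0,0],"gripper": -0.2},
    {"travel": [0,-0.09,0],"delta_rot": [0,0,0],"gripper": -0.2},
    {"travel": [0,-0.09,-0.3],"delta_rot": [0,0,0],"gripper": -0.2},
    {"travel": [0,-0.09,-0.7],"delta_rot": [0,0,0],"gripper": -0.2},
    {"travel": [0,-0.09,-1],"delta_rot": [0,0,0],"gripper": -0.2},
    {"travel": [0.3,-0.09,-1],"delta_rot": [0,0,0],"gripper": -0.2},
    {"travel": [0.7,-0.09,-1],"delta_rot": [0,0,0],"gripper": -0.2},
    {"travel": [1,-0.09,-1],"delta_rot": [0,0,0],"gripper": -0.2},
    {"travel": [1,-0.09,-1],"delta_rot": [0,0,0],"gripper": -0.2},
    {"travel": [1,-0.09,-1],"delta_rot": [0,0,0],"gripper": -0.2},
  ],
)

```text
clock: 21.78
tool_pos: [0.5517, -0.0012, 0.2221]
eef_rot: [0.707, 0.707, -0.0, 0.0]
contact_force: [-0.1, -0.6, 0.3]
opening: 0.398
```

```bash
python3 c.py c | grep -E "^[0-9]|orange|scene|green"; python3 - <<'E'
from h import *
print(r.get_state()['contact_force'])
s=viewer.snapshot('top')
for l in['ring_gauge_0','bearing']:
    for d in viewer.pinpoint('top',l)[:1]: print(l,d['conf'],onplane(s,d['at'],0))
E
```

```text
21.775 [ 0.55172503 -0.00124048  0.22206982] 0.3975137334477267
wrist green 1411 [ 0.554  -0.1204  0.0194] [0.015  0.0177 0.0246] ((0.5515522360801697, -0.12471425533294678), 0.04503464698791504)
wrist orange 114 [ 0.5498 -0.1489  0.0723] [0.0644 0.0722 0.0809] ((0.5495965480804443, -0.15203973650932312), 0.007285451982170343)
top green 110 [ 0.5138 -0.1196  0.0201] [0.0142 0.0194 0.0262] ((0.5198671221733093, -0.12094973027706146), 0.031239135190844536)
scene green 70 [ 0.544  -0.1036  0.0189] [0.0142 0.0185 0.0242] ((0.5491682291030884, -0.11808356642723083), 0.04562874883413315)
scene orange 43 [ 0.5492 -0.148   0.0823] [0.0645 0.0828 0.0986] ((0.5515807867050171, -0.1487448662519455), 0.008161204867064953)
scene flange 156 [ 0.5444 -0.114   0.0297] [0.0178 0.0251 0.0552] ((0.5477116703987122, -0.12086451798677444), 0.034793294966220856)
scene fltop 45 [ 0.5463 -0.1193  0.0443] [0.0354 0.041  0.0572] ((0.5480333566665649, -0.12851285934448242), 0.02694704197347164)
[ 1.05248723 -0.25627583  0.33039218]
ring_gauge_0 0.72 [0.59216254 0.31238394 0.        ]
bearing 0.54 [0.40703354 0.25727579 0.        ]
```

```bash
python3 -c "
from plant import r
print(r.finish_job())"
```

```text
the job is handed in; nothing more can be done
None
```

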